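# Set the thickness gate to 4 and prove it with the gauge blade

### The arm

A 6-joint arm with a two-finger parallel gripper is mounted at the origin on a cart in front of the work surface, level with it; the furniture and walls round the work are solid. World frame = base frame: x ahead of the robot, y to its left, z up, the work surface at z = 0. Lengths are in m, angles in rad, forces in N, time in s.
With the tool pointing down it reaches from about 0.375 to 0.9 m from the base axis. Payload 3.1 kg.
Tool frame: the origin (TCP) lies at the very end of the fingers, on their centre line; the grasp point (between the pads) lies 19 mm behind it; z points along the fingers, y is the line along which they close (so a half turn about z gives the same grasp; the last joint's range is limited). The gripper opens to 85 mm and grips with 20 to 120 N. Pads are 22 mm wide; open, the fingers measure 114 mm over their backs; the gripper's body (76 mm by 85 mm) begins 54 mm behind the grasp point. The pads swing forward as they close: fully open they stand 13 mm farther back than shut.
Start: joints at [0.992, 0.527, 1.433, -0, 1.181, -0.178], TCP at [0.244, 0.575, 0.231] pointing down, gripper open.
Joint ranges: [-3.08, 3.08], [-0.75, 2.2], [0.22, 2.44], [-1.43, 4.57], [0, 2.65], [-2.85, 2.85]. Speed limits (rad/s): [2.79, 2.79, 3.14, 3.14, 3.14, 3.14].

### API

Orientations are given as a unit quaternion [x, y, z, w].
In Python, from station import manip, vision gives the robot as it stands.
- The arm moves only by the tool drive_tool, never from a script. Its argument "deltas" is a list that holds one entry, the list of rows, each a list of 4 numbers: the shift along the tool's x, y, z in mm, then the turn about the tool's z in rad. A call has 1 to 5 rows; each row is the pose to reach, as a shift and turn from the pose commanded when the call began, along the tool's axes at that moment; what a row does not reach only later rows make up. A row lasts 1/12 s, in which the tool goes at most 41.7 mm and 7.16 degrees, less where a joint would pass 70% of its speed; a pose out of reach is approached as far as the arm can. A call with a gripper value outside its range is refused whole. "jaw" is the finger opening in mm, from 0 to 85.4, set as the call begins (left out, the last holds). The fingers move at their own pace and stop on an object; "force" is the grip in N (left out, the last holds). Time passes only in rows, so rows that repeat a pose let the fingers close. It gives the time, the measured TCP pose, the force, the opening and the grip force at its end, in the units of the state.
- manip.sense(): the state, without advancing time (a new reading comes with each control period).
- vision.snapshot(name): name is "side" or "top" or "wrist"; returns the picture (420x560x3 uint8, red, green, blue); there is no depth.
- vision.camera_model(name): a dict with "camera_matrix" (3x3 intrinsics, pixels), "rvec" (rotation vector, rad) and "tvec" (3), from world to camera coordinates, as OpenCV has them. Camera axes: x right, y down, z forward; pixel columns grow to the right and rows downward; lengths in m; the calibration is good to about 2 mm. The wrist camera is an equidistant fisheye: a pixel r from the principal point sees the ray r / f radians off the axis. A picture is of the moment at which its call begins: read the wrist's pose just before it. camera_model takes no time and is no camera call; for the wrist camera it gives the pose at the moment of the call.
- manip.sign_off(): hands the job in; it is judged then, once.
The state is a dict: "t": time; "q": joint angles; "qd": joint speeds; "tau": joint torques, N m; "tcp_pos": TCP position; "tool_rot": TCP orientation; "force": force on the tool from outside, world axes, zero at the start; "ft_torque": the same for the moment, N m; "finger_gap": opening from 0.0 (shut) to 1.0 (fully open); "gripper_force": force on a finger pad.
Only numpy, scipy, OpenCV 4.12 (cv2) and the standard library are available. Lean on these libraries where they do the work, as an engineer would, in place of code of your own. Each camera call takes 0.05 s, during which the arm holds its last target. There are 200 camera calls.

### The job

Turn the leaning sleeve of the thickness gate until its pointer stands at 4 (the fourth mark, four dots) and the sleeve rests in that click stop. Then take the wide-headed gauge blade from the rack, push it straight down into the middle of the gap between the gate's two jaws until its head sits flush on the jaw tops, and leave it there. Leave the narrow-headed blade in the rack and do not disturb the small carton behind.

Things in the scene. Friction and masses are not known exactly. Their poses are not given: they have to be found in the camera images.
- gate: grey fixed thickness gate; base plate 180 (x) x 250 (y, -135 to +115) on rubber feet, its top 12 mm high, origin on the table, -x its front towards the robot, z up. On the -y half a dial face 116 x 130 mm, middle at (-35, -65, 68) mm, slopes 35 degrees to the front, top edge 102 mm high; the steel sleeve stands square on it. On the +y half stand two steel jaws, tops 65 mm high, see gap_mouth
- gap_mouth (a point): middle of the gap between the jaws at jaw-top height when the sleeve is at 4; axes as the gate's: x across the gap, y along the jaws (60 mm long, gap open at top and y ends, 53 mm deep, 4 mm 45-degree lead-ins). Rear jaw fixed, 30 mm thick in x; front jaw, 26 mm, is moved by the sleeve: gap 2 mm at 1, +3 mm a number, 11 mm at 4
- scale_sleeve (a joint): turn of the fluted steel sleeve, rad: 0 at number 1, +0.45 a number, so 1.35 at 4, 2.25 at 6; grows clockwise seen from its free upper end. A click stop (0.2 N m) at each number draws it in from half a step away
- sleeve_grip (a point): point on the sleeve's axis, 55 mm above the dial face, 20 mm below the free end; z out along the axis (35 degrees from vertical, towards the gate's -x); x, y turn with the sleeve. Sleeve diameter 46 mm from 13 to 75 mm above the face, 58 mm foot ring below
- dial_middle (a point): middle of the dial face, foot of the sleeve's axis. White lines with n white dots mark number n round it: 1 at the left, clockwise to 6 at the right as the robot sees it, 0.45 rad apart; white pointer at the sleeve's foot and white line on its end face show the number
- rack: grey fixed rack block 70 (x) x 230 (y) x 60 mm, origin on the table under its middle; two slots 12 mm (x) x 54 mm (y), 49 mm deep, at y = -55 and +55 mm, hold the blades
- wide_blade: gauge blade with the wide head, standing in one of the rack's slots, 160 g: black head 28 (x) x 90 (y) x 45 mm (z), under it a steel tang 8 mm thick (x), 50 mm wide (y), 45 mm long, thinned to 5 mm over its last 6 mm; origin in the middle of the shoulder, the underside of the head, where the tang begins; z up out of the head
- narrow_blade: gauge blade with the narrow head, in the rack's other slot: black head 28 x 50 x 45 mm, tang 5 mm thick, 50 mm wide, 45 mm long; origin and axes as for the wide one; stays in the rack
- small_box_1: small brown carton 68 x 120 x 51 mm, origin under its middle; bystander
Things that resemble listed ones, but are neither listed nor needed, are in the scene too. What is shaped like the wide_blade but blue or pink is not meant.

How it is judged:
By the outcome, as a careful person would: the job done as asked, in the order asked, and still so for the second after the job is handed in, with the robot touching nothing.
It also fails if it takes over 64 s, if anything falls off the work surface, if the arm or the gripper's body presses on something with over 40 N, if the wrist force passes 120 N, or if a joint passes its speed limit or range.

## Working session

There is one attempt and no reset: what is moved stays moved. The work goes in short steps, Python scripts to look and compute and a tool call to move; the robot and the scene stay as the last step left them, time stands still between calls to the robot, and variables do not carry over. Pictures are saved under pics/ and viewed, at most 10 in all, crops included, and the job is handed in when it is done.

Besides the shell and the picture viewer there is one more tool, called after "Call:" as name(argument=value, ...), one argument or row to a line, values as JSON. drive_tool: Moves the arm, as the interface text tells. Its arguments: {"type":"object","properties":{"deltas":{"type":"array"},"jaw":{"type":"number"},"force":{"type":"number"}},"required":["deltas"]}

```bash
mkdir -p pics; ls
cat > h.py <<'E'
import numpy as np, cv2
from station import manip, vision
def snap(n,f=None):
    im=vision.snapshot(n)
    if f: cv2.imwrite(f'pics/{f}.png',cv2.cvtColor(im,cv2.COLOR_RGB2BGR))
    return im
E
python3 - <<'E'
from h import *
for n in ['side','top','wrist']:
    im=snap(n,n+'0'); m=vision.camera_model(n); print(n,m)
a=cv2.imread('pics/side0.png');b=cv2.imread('pics/top0.png')
print(manip.sense())
E
```

```text
pics
side {'camera_matrix': array([[519.90664908,   0.        , 273.74678152],
       [  0.        , 519.90664908, 205.23387587],
       [  0.        ,   0.        ,   1.        ]]), 'rvec': array([ 2.24095793, -0.02545301,  0.01065067]), 'tvec': array([-0.55751854,  0.05368616,  1.71493822])}
top {'camera_matrix': array([[429.66622799,   0.        , 282.83165505],
       [  0.        , 429.66622799, 201.36837842],
       [  0.        ,   0.        ,   1.        ]]), 'rvec': array([ 1.49574894, -2.48889235,  0.49438874]), 'tvec': array([0.19989628, 0.529334  , 1.03016123])}
wrist {'camera_matrix': array([[325.1922621 ,   0.        , 280.7229587 ],
       [  0.        , 325.1922621 , 212.79007022],
       [  0.        ,   0.        ,   1.        ]]), 'rvec': array([-2.42722547, -1.60759172, -0.21172415]), 'tvec': array([-0.62311807, -0.0340211 ,  0.38050607])}
{'t': 0.15, 'q': array([ 9.91507462e-01,  5.28271718e-01,  1.43359928e+00, -2.30633314e-06,
        1.18142354e+00, -1.78499222e-01]), 'qd': array([-0.00096465, -0.00305079, -0.00267367,  0.00067341,  0.00027847,
       -0.00047048]), 'tau': array([ 1.27680254e-03, -4.42745304e+01, -1.78275508e+01, -2.35059861e-04,
        5.62997680e-03,  5.31840342e-06]), 'tcp_pos': array([0.24350785, 0.57501423, 0.23054947]), 'tool_rot': array([ 1.99055765e-01,  9.79987795e-01, -7.90980415e-04, -3.13765851e-04]), 'force': array([ 0.16607164,  0.78122263, -0.0212516 ]), 'ft_torque': array([ 0.00895867, -0.01985379,  0.01290035]), 'gripper_force': 0.0, 'finger_gap': 1.0007320729857125}
```

View pics/side0.png

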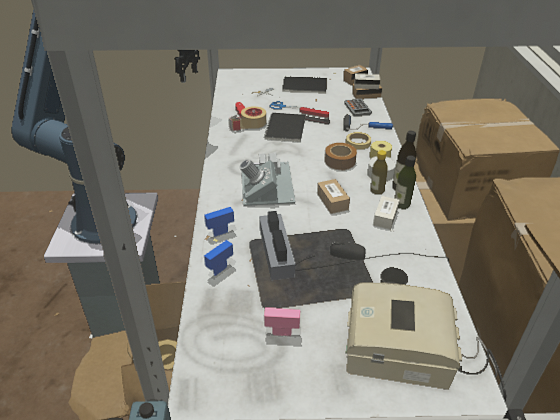

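View pics/top0.png

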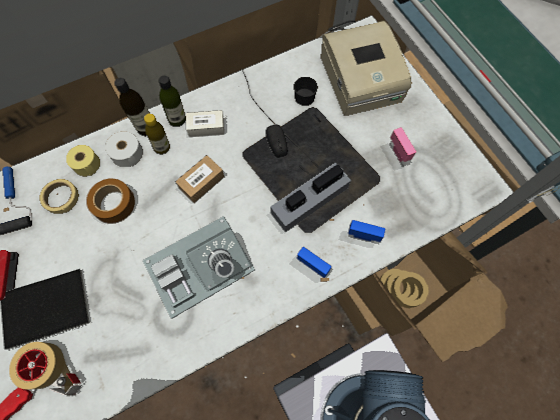

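The side view (robot at left) shows the gate near (265,182) and the rack near (277,242). The top view shows the gate near (200,268), its sleeve end near (222,262), and the rack from (275,215) to (348,175). The larger head, the wide one, is near (328,178).

```bash
cat >> h.py <<'E'
def ray(n,px,M=None):
    M=M or vision.camera_model(n); K=M['camera_matrix']; R=cv2.Rodrigues(M['rvec'])[0]
    p=np.atleast_2d(np.asarray(px,float)); d=np.c_[(p-K[:2,2])/K[0,0],np.ones(len(p))]
    if n=='wrist':
        r=np.linalg.norm(d[:,:2],axis=1); d=np.c_[d[:,:2]*(np.sin(r)/np.maximum(r,1e-9))[:,None],np.cos(r)]
    return -R.T@np.ravel(M['tvec']), d@R
def onz(n,px,z,M=None):
    c,d=ray(n,px,M); return c+d*((z-c[2])/d[:,2])[:,None]
def proj(n,P,M=None):
    M=M or vision.camera_model(n)
    if n=='wrist':
        R=cv2.Rodrigues(M['rvec'])[0]; q=np.atleast_2d(P)@R.T+np.ravel(M['tvec']); r=np.linalg.norm(q[:,:2],axis=1)
        th=np.arctan2(r,q[:,2]); return M['camera_matrix'][:2,2]+q[:,:2]*(th/r)[:,None]*M['camera_matrix'][0,0]
    return cv2.projectPoints(np.atleast_2d(P).astype(float),M['rvec'],M['tvec'],M['camera_matrix'],None)[0][:,0]
E
python3 - <<'E'
from h import *
np.set_printoptions(precision=4,suppress=True)
print(onz('top',[[200,268],[222,262],[328,178],[293,199]],0.0))
t=cv2.imread('pics/top0.png');
a=cv2.resize(t[150:330,140:360],None,fx=3.6,fy=3.33,interpolation=cv2.INTER_CUBIC)
a=cv2.resize(t[150:330,130:370],(800,600),interpolation=cv2.INTER_CUBIC)
cv2.imwrite('pics/topc.png',a)
E
```

```text
[[ 0.5312  0.1993  0.    ]
 [ 0.5183  0.1394  0.    ]
 [ 0.6021 -0.2461  0.    ]
 [ 0.5914 -0.122   0.    ]]
```

View pics/topc.png

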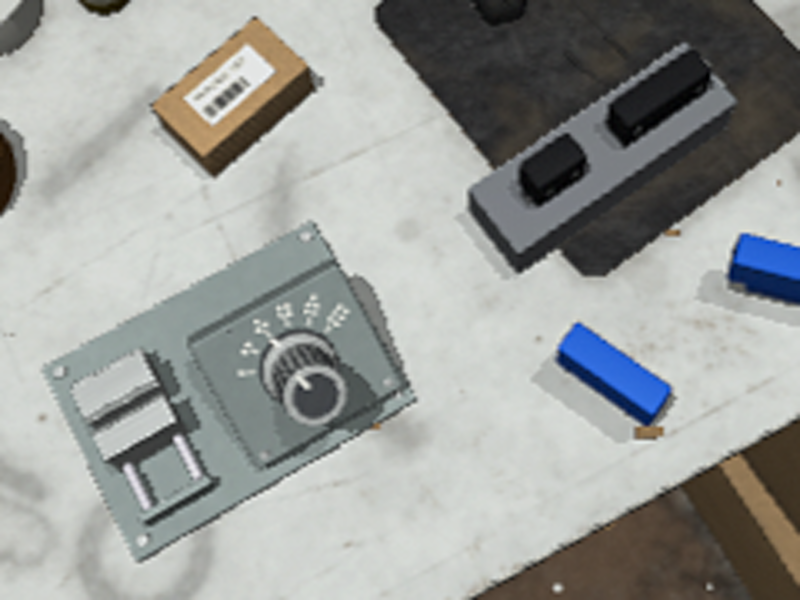

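Crop pixels are (px−[130,150])×3.33. The gate's plate corners are near (45,365), (312,222), (415,400) and (140,560), with the jaws on its left half. The sleeve end is near (315,393) and its pointer stands somewhere near 2–3. The wide head is near (660,97) and the narrow head near (553,168).

```bash
cat >> h.py <<'E'
def fit2(model,meas):  # rigid 2D: meas = R(th) model + t
    m=np.asarray(model,float);w=np.asarray(meas,float);mc,wc=m.mean(0),w.mean(0)
    a,b=m-mc,w-wc; th=np.arctan2((a[:,0]*b[:,1]-a[:,1]*b[:,0]).sum(),(a*b).sum())
    R=np.array([[np.cos(th),-np.sin(th)],[np.sin(th),np.cos(th)]]); t=wc-R@mc
    return th,t,(w-(m@R.T+t))
E
python3 - <<'E'
from h import *
np.set_printoptions(precision=4,suppress=True)
f=lambda c:np.array(c)/3.3333+[130,150]-0.35
g=onz('top',f([[45,365],[312,222],[415,400],[140,560]]),.012)
print(fit2([[.09,.115],[.09,-.135],[-.09,-.135],[-.09,.115]],g[:,:2]))
r=onz('top',f([[470,190],[685,44],[735,100],[517,250]]),.06)
print(r); print(fit2([[.035,.115],[.035,-.115],[-.035,-.115],[-.035,.115]],r[:,:2]))
for z in (.105,): print(onz('top',f([[610,90],[690,50],[711,72],[633,120],[522,170],[570,135],[586,152],[538,188]]),z))
E
```

```text
(np.float64(0.0481706777141955), array([0.5378, 0.2083]), array([[ 0.0003, -0.0024],
       [-0.001 ,  0.0025],
       [ 0.0006,  0.0027],
       [ 0.0001, -0.0028]]))
[[ 0.5789 -0.0438  0.06  ]
 [ 0.6121 -0.2686  0.06  ]
 [ 0.5467 -0.2788  0.06  ]
 [ 0.5149 -0.0533  0.06  ]]
(np.float64(0.14384845456340303), array([ 0.5631, -0.1611]), array([[-0.0024, -0.0015],
       [-0.0022,  0.0013],
       [ 0.0017,  0.0012],
       [ 0.0029, -0.001 ]]))
[[ 0.5868 -0.1768  0.105 ]
 [ 0.5877 -0.2528  0.105 ]
 [ 0.5624 -0.2576  0.105 ]
 [ 0.555  -0.18    0.105 ]
 [ 0.5585 -0.0807  0.105 ]
 [ 0.5671 -0.1289  0.105 ]
 [ 0.5482 -0.133   0.105 ]
 [ 0.539  -0.0845  0.105 ]]
```

```bash
cat >> h.py <<'E'
from scipy.spatial.transform import Rotation as Ro
GT,GO=0.048,np.array([.538,.208,0])
def Rz(t): return np.array([[np.cos(t),-np.sin(t),0],[np.sin(t),np.cos(t),0],[0,0,1]])
def gw(p): return np.atleast_2d(p)@Rz(GT).T+GO
A=np.array([-np.sin(np.radians(35)),0,np.cos(np.radians(35))]); UP=np.array([np.cos(np.radians(35)),0,np.sin(np.radians(35))]); LEFT=np.array([0,1.,0]); DM=np.array([-.035,-.065,.068])
def sl(h,r,ang): # gate point at height h on axis, radius r, clockwise angle from up-slope
    return DM+h*A+r*(np.cos(ang)*UP-np.sin(ang)*LEFT)
def go(p,yaw):
    s=manip.sense(); R=Ro.from_quat(s['tool_rot']).as_matrix(); cy=np.arctan2(R[1,1],R[0,1])
    d=(yaw-cy+np.pi/2)%np.pi-np.pi/2
    print('t',round(s['t'],2),'tcp',s['tcp_pos'].round(4),'yaw',cy.round(3),'delta mm',(R.T@(np.array(p)-s['tcp_pos'])*1e3).round(1),'turn',(-d).round(3))
E
python3 - <<'E'
from h import *
np.set_printoptions(precision=3,suppress=True)
im=cv2.cvtColor(cv2.imread('pics/top0.png'),cv2.COLOR_BGR2GRAY).astype(np.float32)
print('end face px',proj('top',gw(sl(.075,0,0))),'dial',proj('top',gw(DM)))
n=np.arange(0,8.01,.25)
for h,r in [(.075,.010),(.075,.014),(.075,.017),(.013,.027),(.0,.032),(0,.044)]:
    p=proj('top',gw([sl(h,r,(k-3.5)*.45) for k in n])).astype(np.float32)
    v=cv2.remap(im,p[None],None,cv2.INTER_LINEAR)[0]; print(h,r,v.astype(int))
go(gw(sl(.055,0,0))[0]+[0,0,.09],np.pi/2+GT+.3)
go(gw(sl(.055,0,0))[0]+[0,0,-.019],np.pi/2+GT+.3)
E
```

```text
end face px [[224.856 268.338]] dial [[219.93  259.857]]
0.075 0.01 [ 69  69  68  67  68  68  68  65  66 110 150 174 164 139 104  83  70  68
  68  69  69  70  68  67  67  67  67  68  68  69  69  69  69]
0.075 0.014 [ 68  67  67  68  68  66  66  65  60  74 150 205 197 137  86  66  64  66
  65  66  69  69  67  71  73  61  74  88  82  83  87  83  87]
0.075 0.017 [106  96  89  90  94  93  92  93  85  89 133 209 193 128 113 110 102 101
 107 111 122 136 150 145 140 141 134 142 160 159 153 140 145]
0.013 0.027 [125 150 148 162 172 174 173 175 189 190 189 193 198 188 186 187 187 186
 182 178 177 167 150 153 137 117 107 126  84  64  71  71  75]
0.0 0.032 [ 96 107  94  94  99  95  92  86  85  92  87 191 148  98  96  93 107 107
 110 113 128 124 128 130 129 125 128 127 133 129 128 121  83]
0 0.044 [133 133 133 129 180 133 129 166 151 150 131 193 166 148 129 176 210 151
 126 190 180 148 133 192 188 163 135 136 135 136 137 135 135]
t 0.15 tcp [0.243 0.575 0.231] yaw 1.17 delta mm [-382.6 -310.4   27.9] turn -0.749
t 0.15 tcp [0.243 0.575 0.231] yaw 1.17 delta mm [-382.6 -310.2  136.9] turn -0.749
```

The pointer is at about 2.8–2.9, so the sleeve rests at 3 and needs one click clockwise. I'm moving above the sleeve.

Call:
drive_tool(
  deltas=[
    [[-32, -26, 2, 0], [-64, -52, 4, 0], [-96, -78, 7, 0], [-128, -104, 9, 0], [-160, -130, 12, 0]],
  ],
  jaw=85,
)

```text
t: 0.57
tcp_pos: [0.3407, 0.3917, 0.2191]
tool_rot: [0.199, 0.98, -0.0, 0.0]
force: [0.1, -0.5, 0.1]
finger_gap: 0.992
gripper_force: 0.0
```

Call:
drive_tool(
  deltas=[
    [[-32, -26, 2, -0.1], [-64, -52, 4, -0.2], [-96, -78, 7, -0.3], [-128, -104, 9, -0.4], [-160, -130, 12, -0.5]],
  ],
)

```text
t: 0.98
tcp_pos: [0.4364, 0.2116, 0.2075]
tool_rot: [-0.051, 0.999, 0.0, 0.0]
force: [1.0, -0.5, 0.2]
finger_gap: 0.993
gripper_force: 0.0
```

Run:
```python
from h import *
snap('wrist','w1')
go(gw(sl(.055,0,0))[0]+[0,0,.09],np.pi/2+GT+.3)
```

```text
t 1.03 tcp [0.4408 0.2058 0.2071] yaw 1.673 delta mm [-26.9 -69.    4.4] turn -0.246
```

View pics/w1.png

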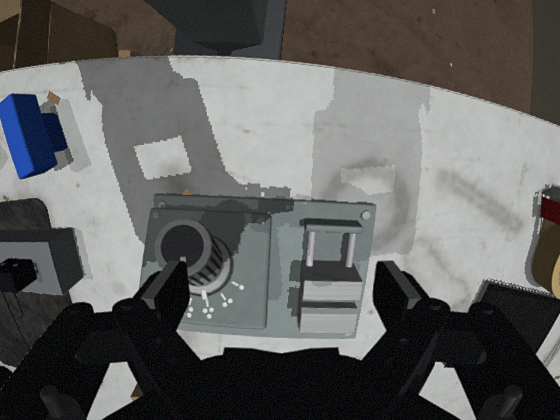

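The wrist view shows the sleeve's end at (185,245), the foot near (210,265) and the marks below. The jaws are at (302–358, 262–332), the gap line is at about y≈300, and the plate's front corners are at (155,195) and (375,202).

Call:
drive_tool(
  deltas=[
    [[-27, -69, 0, -0.1], [-27, -69, 0, -0.2], [-27, -69, 0, -0.25], [-27, -69, 0, -0.25], [-27, -69, 0, -0.25]],
  ],
)

```text
t: 1.45
tcp_pos: [0.469, 0.1473, 0.2072]
tool_rot: [-0.171, 0.985, 0.0, -0.001]
force: [-0.8, -0.9, -0.4]
finger_gap: 0.993
gripper_force: 0.0
```

Run:
```python
from h import *
np.set_printoptions(precision=4,suppress=True)
M=vision.camera_model('wrist'); snap('wrist','w2'); t=snap('top','t2'); s=snap('side')
im=cv2.imread('pics/w2.png')
P=proj('wrist',gw([sl(.075,0,0),DM,[-.09,-.135,.012],[-.09,.115,.012],[.09,.115,.012],[.09,-.135,.012]]),M)
print(P)
big=cv2.resize(im[100:400,60:460],None,fx=2,fy=2,interpolation=cv2.INTER_CUBIC)
for p in P: cv2.circle(big,tuple(int(v) for v in (p-[60,100])*2),4,(0,0,255),1)
cv2.imwrite('pics/w2c.png',big)
go(gw(sl(.055,0,0))[0]+[0,0,-.022],np.pi/2+GT+.3)
```

```text
[[273.4309 211.1095]
 [261.5103 237.0866]
 [215.4642 153.4064]
 [426.6167 219.1724]
 [369.2862 343.1237]
 [182.4237 296.8399]]
t 1.6 tcp [0.4686 0.1483 0.2074] yaw 1.918 delta mm [ -2.9 -10.  116.3] turn -0.001
```

View pics/w2c.png

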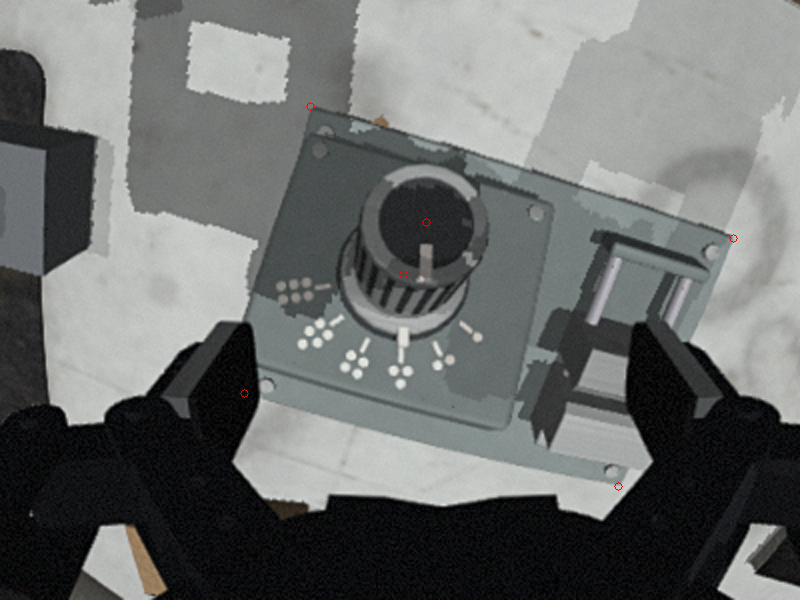

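The view shows the pointer on the three-dot mark at crop (403,340), and the projected corners fit to 1–2 mm. I'm descending, gripping and turning clockwise.

Call:
drive_tool(
  deltas=[
    [[-3, -10, 15, 0], [-3, -10, 45, 0], [-3, -10, 80, 0], [-3, -10, 116, 0], [-3, -10, 116, 0]],
  ],
)

```text
t: 2.02
tcp_pos: [0.4705, 0.1395, 0.0855]
tool_rot: [-0.173, 0.985, 0.001, -0.007]
force: [-0.9, 0.5, -0.8]
finger_gap: 0.996
gripper_force: 0.0
```

Call:
drive_tool(
  deltas=[
    [[0, 0, 0, 0], [0, 0, 0, 0], [0, 0, 0, 0], [0, 0, 0, 0], [0, 0, 0, 0]],
  ],
  jaw=30,
  force=40,
)

```text
t: 2.43
tcp_pos: [0.4767, 0.1404, 0.0945]
tool_rot: [-0.171, 0.985, 0.001, 0.003]
force: [-1.2, 5.3, 3.2]
finger_gap: 0.571
gripper_force: 39.7
```

Call:
drive_tool(
  deltas=[
    [[0, 0, 0, 0.1], [0, 0, 0, 0.2], [0, 0, 0, 0.3], [0, 0, 0, 0.4], [0, 0, 0, 0.5]],
  ],
)

```text
t: 2.85
tcp_pos: [0.4738, 0.1408, 0.0949]
tool_rot: [0.074, 0.997, 0.001, -0.0]
force: [-15.1, -1.8, 29.8]
finger_gap: 0.526
gripper_force: 114.0
```

```bash
cat >> h.py <<'E'
def ptr(f=None):
    im=cv2.cvtColor(snap('top',f),cv2.COLOR_RGB2GRAY).astype(np.float32); n=np.arange(1,6.51,.1)
    for r in (.010,.014):
        p=proj('top',gw([sl(.075,r,(k-3.5)*.45) for k in n])).astype(np.float32)
        v=cv2.remap(im,p[None],None,cv2.INTER_LINEAR)[0]; w=np.maximum(v-110,0); print('ptr',r,(w*n).sum()/max(w.sum(),1),v.max(),n[v.argmax()])
E
python3 - <<'E'
from h import *
ptr('t3'); s=manip.sense(); print(s['t'],s['tcp_pos'],s['force'],s['ft_torque'],s['finger_gap'])
E
```

```text
ptr 0.01 0.0 102.43555 3.300000000000002
ptr 0.014 0.0 102.71875 4.600000000000003
2.9 [0.47323187 0.14045111 0.09534378] [-9.97240569  0.26773916 14.72271565] [3.57050808 1.00461485 2.31053827] 0.5245412545254927
```

Call:
drive_tool(
  deltas=[
    [[0, 0, 0, 0], [0, 0, 0, 0], [0, 0, 0, 0], [0, 0, -20, 0], [0, 0, -50, 0]],
  ],
  jaw=85,
)

```text
t: 3.32
tcp_pos: [0.4745, 0.1385, 0.1407]
tool_rot: [0.077, 0.997, -0.0, -0.002]
force: [0.5, -0.6, 0.1]
finger_gap: 0.993
gripper_force: 0.0
```

```bash
cat >> h.py <<'E'
def wptr(f):
    M=vision.camera_model('wrist'); im=cv2.cvtColor(snap('wrist',f),cv2.COLOR_RGB2GRAY).astype(np.float32); n=np.arange(1,6.51,.1)
    for h,r in ((.075,.010),(.075,.014),(.0,.031),(0,.042)):
        p=proj('wrist',gw([sl(h,r,(k-3.5)*.45) for k in n]),M).astype(np.float32)
        v=cv2.remap(im,p[None],None,cv2.INTER_LINEAR)[0]; print(h,r,n[v.argmax()].round(2),v.astype(int))
E
python3 - <<'E'
from h import *
wptr('w3')
E
```

```text
0.075 0.01 3.1 [ 63  62  65  65  62  44  39  36  34  34  35  34  36  34  35  35  36  33
  33  53  89 124 122 119 119 119 119 120 114  90  39  34  34  33  34  37
  37  36  38  35  32  36  38  35  38  35  36  37  36  41  43  46  44  44
  45  40]
0.075 0.014 3.6 [ 66  39  33  35  37  33  35  37  35  34  36  35  34  34  34  35  36  37
  32  32  49  98 118 118 118 119 119  86  36  34  37  35  33  37  33  35
  33  37  35  35  33  36  36  38  35  35  36  36  35  35  34  35  35  36
  34  35]
0.0 0.031 3.4 [113 111 108 111 107 109 106 100 100  97 111 101  91  93 102 101  89  97
  88  86  84  85 193 216 219 188  87 107 100  88  96 101  99  93  88  88
  95  86  85  86  87  81  81  52  53  47  47  46  45  50  46  46  45  46
  46  49]
0 0.042 1.0 [149 117 120 118 120 121 121 117 134 134 118 119 127 119 121 119 121 118
 122 121 119 117 148 136 137 135 133 132 134 135 137 130 136 135 137 138
 139 135 135 138  93  84  80  85  86  87  85  87  85  85 109  83  83  85
  85  87]
```

Run:
```python
from h import *
wptr('w4')
im=cv2.imread('pics/w4.png'); cv2.imwrite('pics/w4c.png',cv2.resize(im[100:400,60:460],None,fx=2,fy=2,interpolation=cv2.INTER_CUBIC))
```

```text
0.075 0.01 3.2 [ 60  61  65  64  61  62  64  63  64  62  63  65  65  64  64  64  64  62
  63  92 163 214 220 205 160 122 118 119 114  85  41  28  31  28  33  35
  32  31  31  37  43  46  45  40  35  34  35  35  33  30  32  34  34  34
  34  33]
0.075 0.014 3.2 [ 64  62  66  66  63  61  62  62  62  56  49  40  32  34  36  34  34  37
  35  33  49 107 119 118 116 118 118  96  36  36  35  37  37  32  36  35
  32  35  33  32  36  36  33  31  38  33  35  34  33  31  34  34  38  35
  35  36]
0.0 0.031 3.4 [108 105 107 108  94  99  98 104 100  99 106 107  95  93 102 101  89  94
  99  99  91  85 200 231 234 187  83 100  98  93  89  94 102  95  92  88
  90  96  82  89  92  92  84  69  52  50  51  46  46  50  50  43  48  48
  49  42]
0 0.042 1.0 [155 119 118 117 117 118 119 118 123 136 114 122 128 118 119 120 119 118
 123 126 119 135 138 133 133 134 132 131 131 134 144 136 134 133 132 134
 135 137 134 136 102  83  84  84  85  86  86  89  84  84 106  85  85  80
  85  85]
```

View pics/w4c.png

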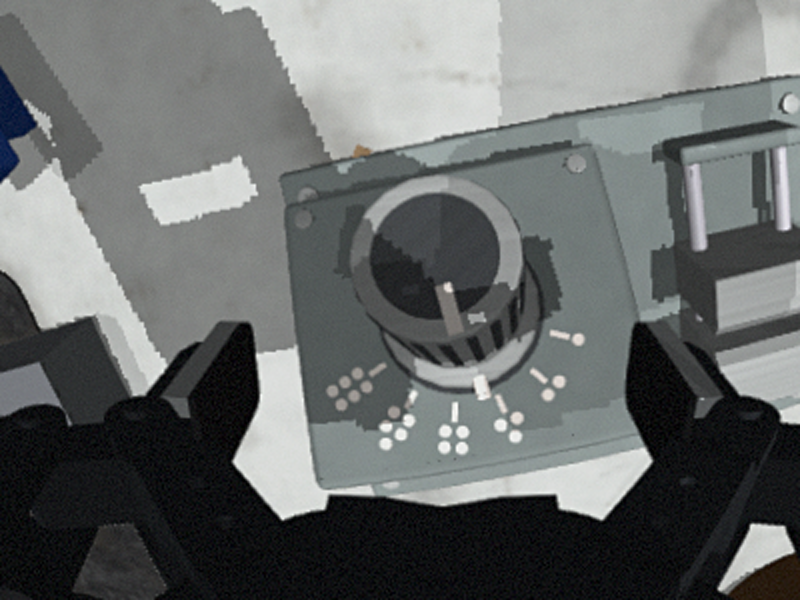

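The pointer stands between the 3 and 4 marks, at about 3.4 (crop (482,385)), so a second bite is needed.

Run:
```python
from h import *
go(gw(sl(.055,0,0))[0]+[0,0,-.022],np.pi/2+GT+.2)
```

```text
t 3.42 tcp [0.4794 0.1391 0.1454] yaw 1.417 delta mm [ 5.4 -0.  54.3] turn -0.402
```

Call:
drive_tool(
  deltas=[
    [[5, 0, 0, -0.1], [5, 0, 15, -0.2], [5, 0, 35, -0.3], [5, 0, 54, -0.4], [5, 0, 54, -0.4]],
  ],
)

```text
t: 3.83
tcp_pos: [0.4691, 0.1393, 0.085]
tool_rot: [-0.123, 0.992, 0.0, -0.002]
force: [0.6, -0.1, -0.6]
finger_gap: 0.993
gripper_force: 0.0
```

Call:
drive_tool(
  deltas=[
    [[0, 0, 0, 0], [0, 0, 0, 0], [0, 0, 0, 0], [0, 0, 0, 0], [0, 0, 0, 0]],
  ],
  jaw=30,
  force=50,
)

```text
t: 4.25
tcp_pos: [0.4718, 0.1394, 0.089]
tool_rot: [-0.122, 0.993, -0.0, 0.002]
force: [-1.6, -1.2, 5.4]
finger_gap: 0.543
gripper_force: 50.2
```

Call:
drive_tool(
  deltas=[
    [[0, 0, 0, 0.1], [0, 0, 0, 0.2], [0, 0, 0, 0.3], [0, 0, 0, 0.35], [0, 0, 0, 0.35]],
  ],
)

```text
t: 4.67
tcp_pos: [0.4728, 0.1407, 0.0885]
tool_rot: [0.049, 0.999, 0.001, 0.003]
force: [2.4, -0.1, -0.0]
finger_gap: 0.531
gripper_force: 92.1
```

Run:
```python
from h import *
wptr('w5')
```

```text
0.075 0.01 3.6 [ 41  42  43  42  41  39  42  44  44  41  41  43  43  45  40  40  42  42
  43  38  41  42  42  38  42  99 140 138 137 137 137 138 139 138 104  53
  40  44  38  42  41  39  41  41  41  45  42  40  38  42  39  42  41  40
  43  40]
0.075 0.014 4.1 [ 44  41  40  44  40  44  44  41  40  37  43  43  40  41  42  39  42  43
  42  40  42  39  41  40  37  41 117 136 135 137 134 138 132  45  41  43
  43  41  44  41  40  37  46  41  39  38  42  44  40  42  44  41  41  40
  38  43]
0.0 0.031 1.5 [ 14  13  14  27  95 112 108 102  89 101 105  94  86  90 101  49  21  10
  21  21  24  21  20  19  17  17  17  17   7  18  19  19  17  10  16  12
  21  32  59  89 103 100 101 100 100 100  99  99  95  97  96  72  50  39
  40  39]
0 0.042 6.0 [ 22  22  22  20  20  17  14  11   7  20  18  14  16  17  15  15  15  15
  19  18  18  15  17  18  17  15  19  16  12  20  17  23  22  17  11  18
  13  19  17  20  27  17  21  14  15  18  17  19 102  98 143  95  99  85
  25  50]
```

The end-face line now centres at about 3.9. I'm releasing and checking.

Call:
drive_tool(
  deltas=[
    [[0, 0, 0, 0], [0, 0, 0, 0], [0, 0, 0, 0], [0, 0, -20, 0], [0, 0, -60, 0]],
  ],
  jaw=85,
)

```text
t: 5.13
tcp_pos: [0.4669, 0.1389, 0.1444]
tool_rot: [0.053, 0.999, -0.001, -0.006]
force: [-0.2, 0.4, -0.8]
finger_gap: 0.995
gripper_force: 0.0
```

Call:
drive_tool(
  deltas=[
    [[0, 35, -40, 0], [0, 70, -60, 0], [0, 70, -60, 0], [0, 70, -60, 0]],
  ],
)

```text
t: 5.47
tcp_pos: [0.479, 0.2111, 0.2095]
tool_rot: [0.051, 0.999, 0.001, 0.002]
force: [-0.9, 0.9, 0.2]
finger_gap: 0.994
gripper_force: 0.0
```

Run:
```python
from h import *
wptr('w6')
im=cv2.imread('pics/w6.png'); cv2.imwrite('pics/w6c.png',cv2.resize(im[90:390,60:460],None,fx=2,fy=2,interpolation=cv2.INTER_CUBIC))
snap('top','t6')
```

```text
0.075 0.01 4.5 [ 38  38  37  37  39  38  35  38  38  38  36  35  37  40  39  36  37  38
  37  34  36  37  38  37  35  35  38  47  71 105 121 132 134 135 136 136
 135 124  90  62  48  32  32  34  34  36  39  40  39  40  43  42  39  38
  35  35]
0.075 0.014 4.1 [ 35  35  36  37  38  37  36  35  36  33  35  38  36  35  36  35  37  37
  37  38  40  39  36  41  36  35  34  34  49  95 125 134 132 132 131 118
  81  50  35  36  37  40  38  37  36  37  40  39  39  34  36  37  37  35
  36  38]
0.0 0.031 4.3 [ 68  69  69  71  66  66  65  66  69  63  63  61  62  65  67  65  68  61
  63  68  67  64  60  64  64  56  56  60  56  53  54  93 130 134 126  74
  48  54  50  47  51  49  44  43  44  46  45  43  51  58  66  68  69  71
  52  32]
0 0.042 2.9 [142 129  71  70  73  72  71  71 101 106  70  93 111  76  72  79 119 118
 132 167 127 129 158 124 117 119 117 114 119  97  72  70  77  71  72  72
  69  73  71  80  30   4   7   8   9   5   4  20  52  58  91  81  72  72
  71  73]
```

View pics/w6c.png

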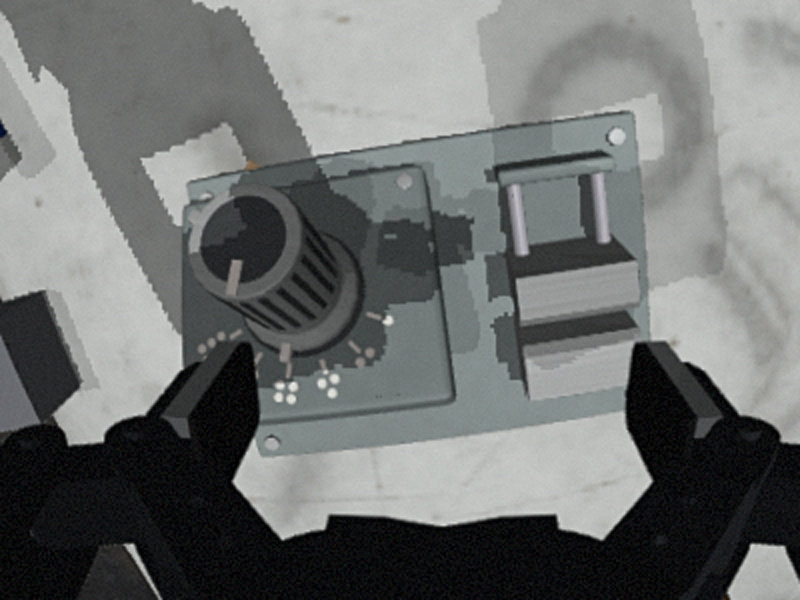

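The pointer is now at the four-dot mark (pointer (285,352), mark line (289,370)). I'm checking how precisely with the fixed top camera, where the reading at stop 3 was about 2.8, and measuring the jaws too.

Run:
```python
from h import *
np.set_printoptions(precision=2,suppress=True,linewidth=150)
n=np.arange(1.5,5.51,.1)
for f in ('top0','t6'):
    im=cv2.cvtColor(cv2.imread(f'pics/{f}.png'),cv2.COLOR_BGR2GRAY).astype(np.float32)
    for h,r in ((.075,.010),(.075,.014),(0,.031),(0,.034)):
        p=proj('top',gw([sl(h,r,(k-3.5)*.45) for k in n])).astype(np.float32)
        v=cv2.remap(im,p[None],None,cv2.INTER_LINEAR)[0]; w=np.clip(v-np.median(v)-25,0,None);print(f,h,r,'c',(w*n).sum()/w.sum(),n[v.argmax()],v.astype(int))
# dial angles from wrist picks
M=vision.camera_model('wrist'); c,_=ray('wrist',[[0,0]],M)
def ang(px,h):
    c,d=ray('wrist',np.array(px)/2+[60,90],M)
    g=(c-GO)@Rz(GT); dd=d@Rz(GT); s=((DM+h*A-g)@A)/(dd@A); q=g+dd*s[:,None]-DM-h*A
    a=np.arctan2(-q@LEFT,q@UP); return a/.45+3.5, np.hypot(q@LEFT,q@UP)*1e3
print('marks 4,3,2,1',ang([[289,370],[325,366],[354,347],[373,315]],0))
print('foot ptr',ang([[285,352]],0.003),ang([[285,352]],0.006)); print('end',ang([[233,291],[239,263]],.075),'centre',ang([[244,240]],.075))
```

```text
top0 0.075 0.01 c 2.8499483353448873 2.800000000000001 [ 68  67  65  64  63  66  85 101 117 133 150 166 172 175 173 164 157 146 134 121 104  93  86  79  75  70  67  67  68  68  68  68  69  69  69  69  70
  70  69  69  68]
top0 0.075 0.014 c 2.8553110627026164 2.9000000000000012 [ 66  65  65  64  62  60  58  62  84 116 150 182 201 209 211 197 176 150 123  98  86  75  68  64  64  64  65  66  66  65  65  64  66  67  68  69  70
  70  68  65  67]
top0 0 0.031 c 2.902731568103556 2.9000000000000012 [ 86  91  95  91  81  72  78  88  88  78  90  96 148 209 210 166 107  89  86  70  78  84  87  79  79  83  90  92  93  94 100 103 100 101 106 108 108
 109 111 115 122]
top0 0 0.034 c 3.98048857756345 4.900000000000003 [122 122 120 118 114 121 119 116 118 125 120 126 146 165 165 151 133 122 121 127 130 123 121 126 137 141 135 128 126 128 130 135 145 159 172 158 145
 135 132 133 133]
t6 0.075 0.01 c nan 1.9000000000000004 [69 69 69 69 69 69 69 68 68 68 68 68 68 68 68 68 68 68 68 68 68 67 67 66 66 65 64 64 64 63 63 63 62 62 61 60 60 59 59 59 59]
t6 0.075 0.014 c nan 1.5 [70 70 70 70 70 70 70 69 69 69 69 69 69 69 69 69 69 68 68 67 66 66 66 65 64 63 62 62 61 61 60 60 59 58 58 57 56 56 55 55 54]
t6 0 0.031 c 3.6899549271718004 3.2000000000000015 [ 65  64  63  61  60  58  58  57  55  53  51  48  48  57  74  92 103 108 107 106 106 105 104 103 103 103 103 103 104 103  90  73  53  44  46  50  57
  64  72  77  78]
t6 0 0.034 c 3.796307720924467 3.600000000000002 [ 65  64  63  61  60  59  57  56  55  52  49  47  45  49  56  68  82  88  97 103 108 109 107 106 106 105 106 106  97  82  61  49  52  62  74  75  76
  77  78  80  82]
marks 4,3,2,1 (array([4.25, 3.07, 1.97, 0.78]), array([33.73, 32.51, 32.14, 32.56]))
foot ptr (array([4.5]), array([26.49])) (array([4.41]), array([26.7]))
end (array([4.46, 5.08]), array([17.08,  6.93])) centre (array([9.11]), array([4.16]))<stdin>:8: RuntimeWarning: invalid value encountered in scalar divide
```

Run:
```python
from h import *
go([.571,-.2155,.19],.144); M=vision.camera_model('wrist'); print(ray('wrist',[[280,210]],M), manip.sense()['q'])
```

```text
t 5.57 tcp [0.4766 0.2087 0.2065] yaw 1.467 delta mm [-137.8 -412.1   16.9] turn 1.323
(array([0.41030276, 0.21510962, 0.35071023]), array([[ 0.25013328, -0.02999327, -0.96774674]])) [ 1.98173532e-01  4.22101331e-01  1.71836870e+00 -9.65944848e-04
  1.00398125e+00 -1.26858219e+00]
```

Call:
drive_tool(
  deltas=[
    [[-12, -38, 0, 0], [-24, -76, 0, 0], [-37, -114, 0, 0], [-50, -152, 0, 0], [-64, -190, 0, 0]],
  ],
)

```text
t: 5.98
tcp_pos: [0.5194, 0.011, 0.2052]
tool_rot: [0.053, 0.999, 0.0, -0.003]
force: [0.4, 0.1, 0.1]
finger_gap: 0.994
gripper_force: 0.0
```

Call:
drive_tool(
  deltas=[
    [[-12, -38, 0, 0.1], [-24, -76, 0, 0.2], [-37, -114, 0, 0.32], [-50, -152, 0, 0.44], [-64, -190, 0, 0.56]],
  ],
)

```text
t: 6.4
tcp_pos: [0.563, -0.1845, 0.2048]
tool_rot: [0.33, 0.944, 0.0, -0.003]
force: [-0.1, 0.3, 0.5]
finger_gap: 0.996
gripper_force: 0.0
```

Run:
```python
from h import *
np.set_printoptions(precision=2,suppress=True,linewidth=150)
n=np.arange(1.5,5.51,.1); snap('top','t7')
for f in ('t7',):
    im=cv2.cvtColor(cv2.imread(f'pics/{f}.png'),cv2.COLOR_BGR2GRAY).astype(np.float32)
    for h,r in ((.075,.010),(.075,.014),(0,.031),(0,.034)):
        p=proj('top',gw([sl(h,r,(k-3.5)*.45) for k in n])).astype(np.float32)
        v=cv2.remap(im,p[None],None,cv2.INTER_LINEAR)[0]; w=np.clip(v-np.median(v)-25,0,None);print(f,h,r,'c',(w*n).sum()/w.sum(),n[v.argmax()],v.astype(int))
a=cv2.imread('pics/t7.png')[210:330,140:260]; b=cv2.imread('pics/top0.png')[210:330,140:260]
cv2.imwrite('pics/t7c.png',cv2.resize(np.hstack([b,a]),(800,400),interpolation=cv2.INTER_CUBIC))
go([.571,-.2155,.19],.144)
```

```text
t7 0.075 0.01 c 3.7077585657386924 3.5000000000000018 [ 84  84  84  84  83  83  84  83  83  82  82  81  90 100 112 128 144 165 187 209 221 219 214 207 201 194 186 170 154 137 122 105  97  94  92  89  86
  84  83  82  81]
t7 0.075 0.014 c 3.816256479015191 3.800000000000002 [ 82  82  82  83  83  84  84  83  82  80  79  77  78  78  75  87 102 122 148 176 198 219 235 250 242 226 207 187 156 129 102  73  76  79  82  85  82
  79  76  72  71]
t7 0 0.031 c 4.004430910506127 3.900000000000002 [106 111 115 110  98  87  95 106 106  94 109 103 104 108 109 115 108 103 104  84  92  96 159 230 240 237 197 159 127 108 119 125 122 123 129 132 132
 133 134 141 151]
t7 0 0.034 c 4.690443780704763 4.900000000000003 [148 149 146 143 139 147 145 142 144 152 147 148 156 158 168 165 158 150 148 154 157 146 143 164 184 191 180 159 152 154 158 165 175 191 207 190 176
 165 161 164 148]
t 6.45 tcp [ 0.57 -0.19  0.21] yaw 0.89 delta mm [-17.1 -14.3  15.4] turn 0.746
```

View pics/t7c.png

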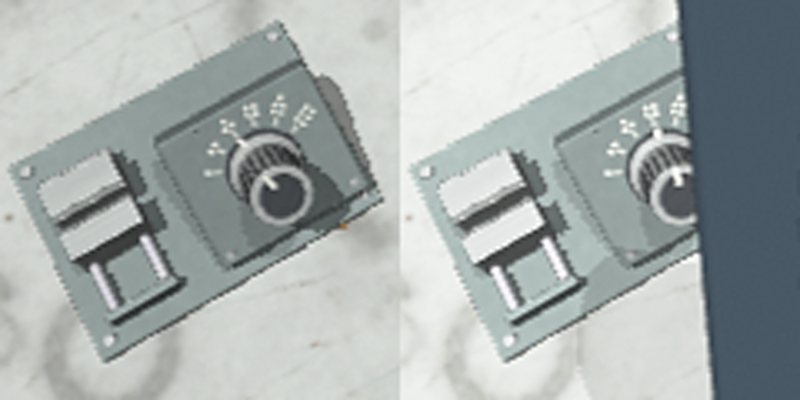

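Compared with the start, the pointer moved from the 3 mark to the 4 mark: readings went 2.86→3.82 on the end face and 2.90→3.95 at the foot, both +1. I'm going on to the rack.

Call:
drive_tool(
  deltas=[
    [[-17, -14, 5, 0.12], [-17, -14, 5, 0.24], [-17, -14, 5, 0.36], [-17, -14, 5, 0.48], [-17, -14, 5, 0.6]],
  ],
)

```text
t: 6.87
tcp_pos: [0.5679, -0.204, 0.1996]
tool_rot: [0.594, 0.805, -0.001, -0.003]
force: [0.1, -0.7, -1.1]
finger_gap: 0.998
gripper_force: 0.0
```

Call:
drive_tool(
  deltas=[
    [[0, 0, 0, 0.12], [0, 0, 0, 0.145], [0, 0, 0, 0.145], [0, 0, 0, 0.145]],
  ],
  jaw=60,
)

```text
t: 7.2
tcp_pos: [0.5694, -0.2035, 0.2012]
tool_rot: [0.647, 0.762, -0.0, -0.001]
force: [-0.3, -1.0, 0.6]
finger_gap: 0.702
gripper_force: 0.0
```

Run:
```python
from h import *
np.set_printoptions(precision=4,suppress=True)
snap('wrist','w8a'); M=vision.camera_model('wrist'); im=snap('wrist','w8')
np.save('M8.npy',np.r_[M['rvec'],M['tvec']])
P=proj('wrist',[[.571,-.2155,.105],[.555,-.106,.105]],M); print(P)
cv2.imwrite('pics/w8c.png',cv2.resize(cv2.imread('pics/w8.png')[90:390,60:460],None,fx=2,fy=2,interpolation=cv2.INTER_CUBIC))
go([.571,-.2155,.19],.144)
```

```text
[[280.9126 228.3273]
 [283.6539  82.575 ]]
t 7.3 tcp [ 0.57   -0.2035  0.2019] yaw 0.163 delta mm [-12.   -1.   11.8] turn 0.019
```

View pics/w8c.png

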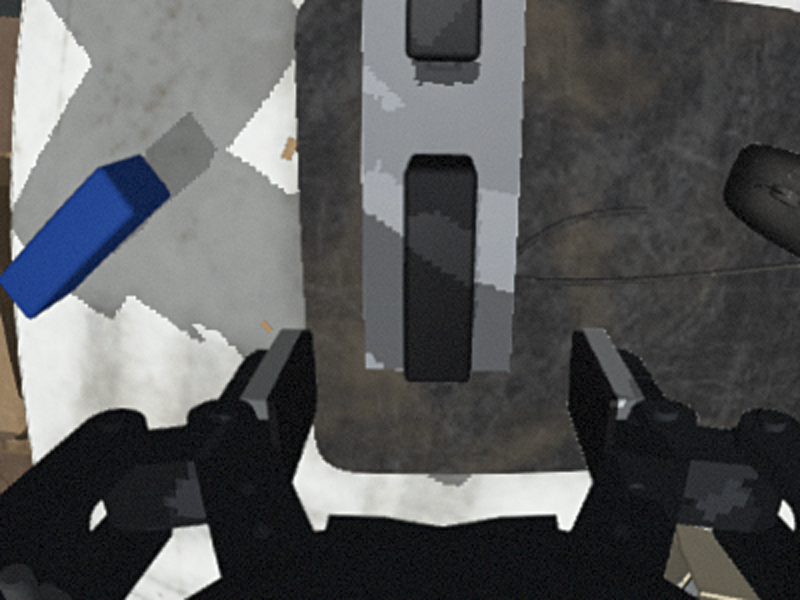

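The wide head's top is a dark rectangle in the crop with corners about (406,160), (476,160), (470,381) and (405,381). The rack edges are at x≈363 and 518, and the fingers straddle it.

Run:
```python
from h import *
np.set_printoptions(precision=4,suppress=True)
m=np.load('M8.npy'); M=vision.camera_model('wrist'); M['rvec'],M['tvec']=m[:3],m[3:]
w=onz('wrist',np.array([[406,160],[476,160],[470,381],[405,381]])/2+[60,90],.105,M)
print(w, np.linalg.norm(np.diff(w,axis=0),axis=1)); th,t,r=fit2([[-.014,.045],[.014,.045],[.014,-.045],[-.014,-.045]],w[:,:2]); print(th,t,r)
w2=onz('wrist',np.array([[363,100],[522,100],[512,370],[366,368]])/2+[60,90],.06,M);print(w2)
go([t[0],t[1],.069],th)
```

```text
[[ 0.5504 -0.1727  0.105 ]
 [ 0.5762 -0.1684  0.105 ]
 [ 0.5899 -0.2585  0.105 ]
 [ 0.5634 -0.2629  0.105 ]] [0.0261 0.0911 0.0269]
0.1483824084676864 [ 0.57   -0.2156] [[ 0.001   0.0005]
 [-0.001   0.0006]
 [-0.0006 -0.0004]
 [ 0.0006 -0.0007]]
[[ 0.526  -0.1557  0.06  ]
 [ 0.5947 -0.1443  0.06  ]
 [ 0.6149 -0.2718  0.06  ]
 [ 0.5443 -0.2825  0.06  ]]
t 7.3 tcp [ 0.57   -0.2035  0.2019] yaw 0.163 delta mm [-12.1  -1.9 132.8] turn 0.015
```

Call:
drive_tool(
  deltas=[
    [[-12, -2, 20, 0.015], [-12, -2, 55, 0.015], [-12, -2, 90, 0.015], [-12, -2, 120, 0.015], [-12, -2, 132, 0.015]],
  ],
)

```text
t: 7.72
tcp_pos: [0.5679, -0.2141, 0.0664]
tool_rot: [0.653, 0.757, -0.001, -0.004]
force: [0.3, 0.7, 0.2]
finger_gap: 0.704
gripper_force: 0.0
```

Call:
drive_tool(
  deltas=[
    [[0, 0, 0, 0], [0, 0, 0, 0]],
  ],
)

```text
t: 7.88
tcp_pos: [0.5708, -0.2156, 0.0706]
tool_rot: [0.653, 0.757, -0.0, -0.0]
force: [0.0, 0.1, 0.6]
finger_gap: 0.703
gripper_force: 0.0
```

Call:
drive_tool(
  deltas=[
    [[0, 0, 0, 0], [0, 0, 0, 0], [0, 0, 0, 0], [0, 0, 0, 0], [0, 0, 0, 0]],
  ],
  jaw=15,
  force=50,
)

```text
t: 8.3
tcp_pos: [0.5718, -0.2163, 0.0727]
tool_rot: [0.653, 0.757, 0.0, 0.002]
force: [-1.1, -0.1, 6.6]
finger_gap: 0.322
gripper_force: 51.0
```

Call:
drive_tool(
  deltas=[
    [[0, 0, -8, 0], [0, 0, -25, 0], [0, 0, -50, 0], [0, 0, -80, 0], [0, 0, -110, 0]],
  ],
)

```text
t: 8.72
tcp_pos: [0.5698, -0.215, 0.1814]
tool_rot: [0.653, 0.757, -0.0, -0.001]
force: [-0.1, -0.6, -1.4]
finger_gap: 0.317
gripper_force: 49.9
```

Call:
drive_tool(
  deltas=[
    [[0, 0, 0, 0], [0, 0, 0, 0]],
  ],
)

```text
t: 8.88
tcp_pos: [0.5716, -0.2161, 0.1829]
tool_rot: [0.653, 0.757, 0.0, 0.002]
force: [-1.2, 0.5, -2.3]
finger_gap: 0.318
gripper_force: 50.2
```

Run:
```python
from h import *
s=manip.sense(); print(s['force'],s['finger_gap'],s['gripper_force'],s['q'])
go(gw([0,.015,0.19])[0],GT)
```

```text
[-1.18517364  0.54529261 -2.28002033] 0.31797414999827084 50.17493963241577 [-5.44092986e-01  5.63574681e-01  1.52011618e+00  7.12469964e-05
  1.05296448e+00 -6.91207332e-01]
t 8.88 tcp [ 0.5716 -0.2161  0.1829] yaw 0.147 delta mm [439.3  30.4  -8.3] turn 0.099
```

Run:
```python
from h import *
np.set_printoptions(precision=4,suppress=True)
f=lambda c:(np.array(c)-[400,0])/3.3333+[140,210]-.35
w=onz('top',f([[438,187],[518,150],[530,178],[450,218],[462,238],[542,196],[552,226],[472,266]]),.065)
print((w-GO)@Rz(GT)); go(gw([.01,-.005,0.20])[0],GT)
```

```text
[[ 0.0427  0.0946  0.065 ]
 [ 0.0378  0.0289  0.065 ]
 [ 0.0128  0.0305  0.065 ]
 [ 0.0158  0.0967  0.065 ]
 [-0.003   0.0952  0.065 ]
 [-0.0047  0.0287  0.065 ]
 [-0.0297  0.0323  0.065 ]
 [-0.0264  0.0976  0.065 ]]
t 8.88 tcp [ 0.5716 -0.2161  0.1829] yaw 0.147 delta mm [418.4  38.4 -18.2] turn 0.099
```

The top view gives jaws at gate x −28…−4 and 14…40 with chamfers, so the gap middle is at about (5, 62) mm. That fits the sizes given (26 + 11 + 30 mm). I'm carrying the blade over.

Call:
drive_tool(
  deltas=[
    [[20, 2, -12, 0], [52, 5, -20, 0], [90, 8, -20, 0], [128, 12, -20, 0], [166, 15, -20, 0]],
  ],
)

```text
t: 9.3
tcp_pos: [0.5595, -0.0474, 0.1989]
tool_rot: [0.654, 0.757, -0.001, -0.002]
force: [0.4, 0.1, -1.1]
finger_gap: 0.324
gripper_force: 50.1
```

Call:
drive_tool(
  deltas=[
    [[38, 3, 0, 0], [76, 6, 0, 0], [114, 9, 0, 0], [152, 14, 0, 0], [190, 17, 0, 0]],
  ],
)

```text
t: 9.72
tcp_pos: [0.5484, 0.1431, 0.1987]
tool_rot: [0.653, 0.757, -0.001, -0.001]
force: [-0.2, -0.2, -1.4]
finger_gap: 0.322
gripper_force: 50.1
```

Call:
drive_tool(
  deltas=[
    [[30, 3, 0, 0.05], [55, 5, 0, 0.1], [62, 6, 0, 0.1], [62, 6, 0, 0.1], [62, 6, 0, 0.1]],
  ],
)

```text
t: 10.13
tcp_pos: [0.546, 0.203, 0.1993]
tool_rot: [0.69, 0.724, -0.001, -0.001]
force: [1.1, -0.6, -1.3]
finger_gap: 0.317
gripper_force: 50.1
```

Run:
```python
from h import *
np.set_printoptions(precision=4,suppress=True)
snap('wrist'); M=vision.camera_model('wrist'); snap('wrist','w9'); np.save('M9.npy',np.r_[M['rvec'],M['tvec']])
print(manip.sense()['tcp_pos'],proj('wrist',gw([[.005,.062,.065]]),M))
cv2.imwrite('pics/w9c.png',cv2.resize(cv2.imread('pics/w9.png')[90:390,60:460],None,fx=2,fy=2,interpolation=cv2.INTER_CUBIC))
go(gw([.005,.062,0.20])[0],GT)
```

```text
[0.5467 0.2021 0.1998] [[278.1179 123.5447]]
t 10.23 tcp [0.5467 0.2021 0.1998] yaw 0.046 delta mm [68.3 -3.5 -0.3] turn -0.002
```

View pics/w9c.png

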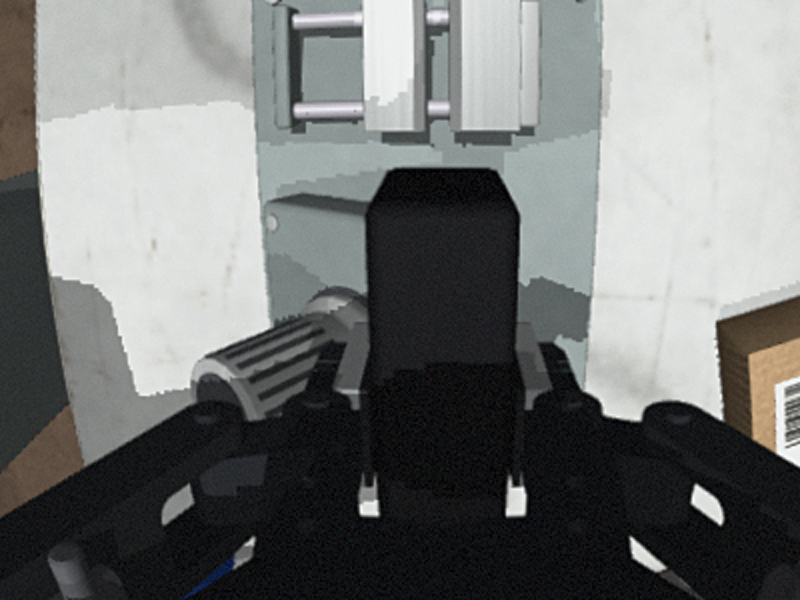

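The wrist view shows the front jaw's flat top at crop x≈363–413 and the rear jaw's at 462–520. The gap lies between about x=425 and 450, and both jaws end at y≈130. The blade is held square.

Run:
```python
from h import *
np.set_printoptions(precision=4,suppress=True)
m=np.load('M9.npy'); M=vision.camera_model('wrist'); M['rvec'],M['tvec']=m[:3],m[3:]
q=lambda c,z:(onz('wrist',np.array(c)/2+[60,90],z,M)-GO)@Rz(GT)
print(q([[363,60],[413,60],[462,60],[520,60],[366,130],[415,130],[463,130],[519,130]],.065)); print(q([[425,60],[450,60],[427,125],[450,125]],.061))
im=cv2.cvtColor(cv2.imread('pics/w9.png'),cv2.COLOR_BGR2GRAY); print(im[112:128:3,236:334].mean(0).astype(int))
# held head in tool frame: head top near edge picks
s=manip.sense(); w=onz('wrist',np.array([[368,212],[519,212]])/2+[60,90],s['tcp_pos'][2]+.033,M); print('head end +y', (w-s['tcp_pos']), 'expect .045')
```

```text
[[-0.0261  0.0655  0.065 ]
 [-0.0048  0.0651  0.065 ]
 [ 0.0159  0.065   0.065 ]
 [ 0.0405  0.0654  0.065 ]
 [-0.0253  0.0352  0.065 ]
 [-0.0041  0.035   0.065 ]
 [ 0.0164  0.035   0.065 ]
 [ 0.0405  0.0352  0.065 ]]
[[0.0001 0.0651 0.061 ]
 [0.0109 0.0651 0.061 ]
 [0.0009 0.0368 0.061 ]
 [0.0109 0.0368 0.061 ]]
[147 148 147 147 142 164 229 238 235 233 232 234 237 239 237 235 238 238
 239 239 238 239 239 239 236 237 239 239 240 242 224 144 145 146 141 131
  94  66  71  78 113 146 151 150 150 150 151 149 113 133 139 138 136 134
 149 219 219 219 214 211 208 213 213 213 212 208 206 208 209 209 205 205
 206 207 204 203 206 206 204 201 203 205 204 198 166 210 207 199 197 195
 194 193 183 150 140 152 154 153]
head end +y [[-0.0153  0.0417  0.033 ]
 [ 0.011   0.043   0.033 ]] expect .045
```

The gap measures 10.6 mm (11 expected at 4), with its middle at gate x≈5.7–7 mm and y≈65 mm. I'm moving over it and lowering to just above.

Run:
```python
from h import *
go(gw([.0065,.065,0.130])[0],GT)
```

```text
t 10.23 tcp [0.5467 0.2021 0.1998] yaw 0.046 delta mm [71.4 -1.9 69.7] turn -0.002
```

Call:
drive_tool(
  deltas=[
    [[25, -1, 0, 0], [55, -2, 0, 0], [71, -2, 20, 0], [71, -2, 45, 0], [71, -2, 70, 0]],
  ],
)

```text
t: 10.65
tcp_pos: [0.5426, 0.274, 0.1305]
tool_rot: [0.69, 0.724, 0.001, 0.001]
force: [-0.7, 0.3, -1.9]
finger_gap: 0.323
gripper_force: 50.1
```

Call:
drive_tool(
  deltas=[
    [[0, 0, 0, 0], [0, 0, 0, 0], [0, 0, 0, 0]],
  ],
)

```text
t: 10.9
tcp_pos: [0.5428, 0.2734, 0.1315]
tool_rot: [0.691, 0.723, 0.001, 0.0]
force: [-0.6, -0.2, -1.4]
finger_gap: 0.322
gripper_force: 49.9
```

Run:
```python
from h import *
np.set_printoptions(precision=4,suppress=True)
s=manip.sense(); print(s['tcp_pos'],(s['tcp_pos']-GO)@Rz(GT))
a=snap('side','s10'); t=snap('top','t10'); snap('wrist','w10')
p=proj('side',gw([[.0055,.033,.065]]))[0]; q=proj('top',gw([[.0055,.064,.065]]))[0]; print(p,q)
def cr(f,p,r):
    im=cv2.imread(f'pics/{f}.png'); x,y=int(p[0]),int(p[1]); return cv2.resize(im[max(0,y-r):y+r,x-r:x+r],(400,400),interpolation=cv2.INTER_CUBIC)
cv2.imwrite('pics/c10.png',np.hstack([cr('s10',p,35),cr('t10',q,40)]))
```

```text
[0.5428 0.2734 0.1315] [0.008  0.0651 0.1315]
[267.8721 162.1931] [168.0242 272.0103]
```

View pics/c10.png

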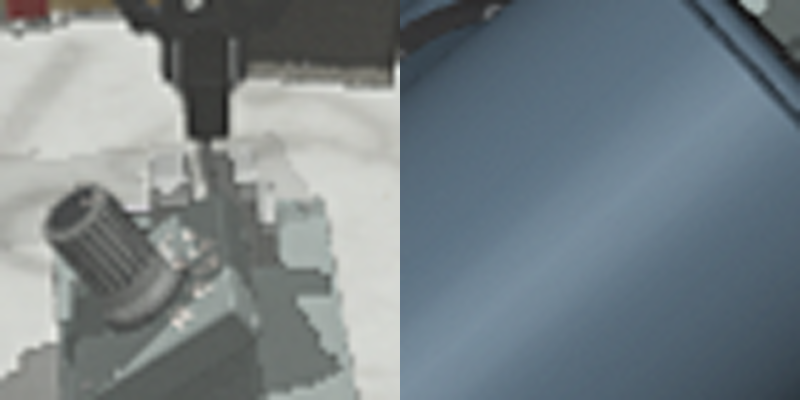

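The side view shows the tang right above the gap at crop (207,160); the arm hides the top view. That was my 11th picture, one over the limit of 10, so from here I rely on numbers only. TCP is at gate x=8.0, so I'm shifting −1.5 mm and then lowering while watching the force.

Call:
drive_tool(
  deltas=[
    [[0, -1.5, 0, 0], [0, -1.5, 5, 0], [0, -1.5, 11, 0], [0, -1.5, 17, 0], [0, -1.5, 17, 0]],
  ],
)

```text
t: 11.47
tcp_pos: [0.5392, 0.274, 0.1119]
tool_rot: [0.69, 0.724, -0.001, -0.001]
force: [-0.6, -0.6, -1.4]
finger_gap: 0.321
gripper_force: 50.0
```

Call:
drive_tool(
  deltas=[
    [[0, 0, 4, 0], [0, 0, 8, 0], [0, 0, 12, 0], [0, 0, 12, 0], [0, 0, 12, 0]],
  ],
)

```text
t: 11.88
tcp_pos: [0.5399, 0.2742, 0.101]
tool_rot: [0.69, 0.724, -0.0, -0.0]
force: [0.2, -0.1, -0.2]
finger_gap: 0.322
gripper_force: 50.0
```

The tang is about 20 mm into the gap with no side force. Continuing down.

Call:
drive_tool(
  deltas=[
    [[0, 0, 5, 0], [0, 0, 10, 0], [0, 0, 15, 0], [0, 0, 19, 0], [0, 0, 19, 0]],
  ],
)

```text
t: 12.3
tcp_pos: [0.5394, 0.274, 0.0813]
tool_rot: [0.69, 0.724, -0.001, -0.001]
force: [-0.4, 0.6, -1.2]
finger_gap: 0.325
gripper_force: 50.0
```

Call:
drive_tool(
  deltas=[
    [[0, 0, 2, 0], [0, 0, 4, 0], [0, 0, 6, 0], [0, 0, 6, 0], [0, 0, 6, 0]],
  ],
)

```text
t: 12.72
tcp_pos: [0.5403, 0.2744, 0.0777]
tool_rot: [0.69, 0.724, 0.0, 0.0]
force: [-1.8, 1.4, 4.6]
finger_gap: 0.319
gripper_force: 50.8
```

Run:
```python
from h import *
s=manip.sense(); print(s['tcp_pos'],(s['tcp_pos']-GO)@Rz(GT),s['force'],s['ft_torque'])
```

```text
[0.54029746 0.27436086 0.07773548] [0.00547891 0.06617419 0.07773548] [-1.81916265  1.44628204  4.6081737 ] [-0.18499707  0.289751    0.00496205]
```

The shoulder makes contact at TCP z≈0.0777, against 0.0767 expected. I'm giving it a light extra push, then releasing and retreating.

Call:
drive_tool(
  deltas=[
    [[0, 0, 1, 0], [0, 0, 2, 0], [0, 0, 2, 0]],
  ],
)

```text
t: 12.97
tcp_pos: [0.5403, 0.2744, 0.0776]
tool_rot: [0.69, 0.724, 0.0, 0.0]
force: [-5.2, -1.4, 15.5]
finger_gap: 0.319
gripper_force: 52.3
```

Call:
drive_tool(
  deltas=[
    [[0, 0, 0, 0], [0, 0, 0, 0], [0, 0, 0, 0], [0, 0, 0, 0], [0, 0, 0, 0]],
  ],
  jaw=60,
)

```text
t: 13.38
tcp_pos: [0.5401, 0.2743, 0.0741]
tool_rot: [0.69, 0.723, -0.0, -0.0]
force: [-0.3, -1.0, -0.2]
finger_gap: 0.704
gripper_force: 0.0
```

Call:
drive_tool(
  deltas=[
    [[0, 0, -15, 0], [0, 0, -45, 0], [0, 0, -80, 0], [0, 0, -115, 0], [0, 0, -140, 0]],
  ],
)

```text
t: 13.8
tcp_pos: [0.541, 0.2746, 0.2171]
tool_rot: [0.69, 0.724, 0.001, 0.001]
force: [0.8, -0.1, 0.9]
finger_gap: 0.704
gripper_force: 0.0
```

Call:
drive_tool(
  deltas=[
    [[-20, 0, 0, 0], [-50, 0, 0, 0], [-70, 0, 0, 0], [-70, 0, 0, 0], [-70, 0, 0, 0]],
  ],
)

```text
t: 14.22
tcp_pos: [0.5435, 0.2036, 0.2143]
tool_rot: [0.691, 0.723, -0.0, -0.0]
force: [0.3, 1.0, -0.0]
finger_gap: 0.7
gripper_force: 0.0
```

Run:
```python
from h import *
np.set_printoptions(precision=4,suppress=True)
snap('wrist'); M=vision.camera_model('wrist'); im=cv2.imread('pics/x.png') if 0 else snap('wrist','w11'); g=cv2.cvtColor(im,cv2.COLOR_RGB2GRAY)
m=((g<70)*255).astype(np.uint8); x,y=proj('wrist',gw([[.0055,.065,.11]]),M)[0]; print(x,y)
n,l,st,c=cv2.connectedComponentsWithStats(m)
for i in range(1,n):
    if st[i,4]>300: print(st[i],c[i])
i=l[int(y),int(x)]; print('at head',i, g[int(y),int(x)])
if i:
    r=cv2.minAreaRect(np.argwhere(l==i)[:,::-1].astype(np.float32)); b=cv2.boxPoints(r); w=onz('wrist',b,.110,M); print(b,(w-GO)@Rz(GT),np.linalg.norm(np.diff(w,axis=0),axis=1))
```

```text
281.73008801469484 122.36437143820388
[   0    0   86  141 3890] [33.6383 53.3753]
[522   0  38  57 615] [535.6569  29.4569]
[ 467   47   60  100 1932] [484.4172  98.4829]
[ 509   63   38   63 1420] [530.4077  93.5035]
[ 262   65   54  121 4325] [281.5834 124.3066]
[210  97  36  60 400] [218.97   126.3425]
[    0   158   560   262 65598] [251.4458 342.7649]
[204 186  97  17 726] [261.3774 193.6667]
[ 526  224   34   91 1352] [545.7788 263.3824]
[220 231  46  46 328] [250.5854 248.247 ]
[ 291  231   16   99 1050] [298.2857 276.24  ]
[  0 266  20  75 687] [  7.8472 310.8457]
at head 120 37
[[262.  65.]
 [315.  65.]
 [315. 185.]
 [262. 185.]] [[-0.0092  0.1095  0.11  ]
 [ 0.0307  0.1097  0.11  ]
 [ 0.0313  0.0167  0.11  ]
 [-0.0099  0.0167  0.11  ]] [0.0399 0.093  0.0412]
```

The head's blob is centred at gate y≈63 mm with length 93 mm, about in the middle of the jaws, which are centred at 65 mm in the same camera. I'm moving clear to check the sleeve and head numerically from above.

Call:
drive_tool(
  deltas=[
    [[33, -15, -10, 0], [66, -35, -20, 0], [99, -60, -30, 0], [132, -82, -36, 0], [165, -104, -36, 0]],
  ],
)

```text
t: 14.73
tcp_pos: [0.4308, 0.3671, 0.2518]
tool_rot: [0.69, 0.724, 0.002, 0.0]
force: [0.4, 0.5, 0.6]
finger_gap: 0.705
gripper_force: 0.0
```

Call:
drive_tool(
  deltas=[
    [[33, -20, 0, 0], [66, -40, 0, 0], [99, -60, 0, 0], [132, -80, 0, 0], [165, -100, 0, 0]],
  ],
)

```text
t: 15.15
tcp_pos: [0.3217, 0.5268, 0.2503]
tool_rot: [0.69, 0.724, -0.0, -0.0]
force: [0.8, -0.0, -0.2]
finger_gap: 0.701
gripper_force: 0.0
```

Run:
```python
from h import *
np.set_printoptions(precision=3,suppress=True,linewidth=170)
snap('top');n=np.arange(1.5,5.51,.1); snap('top','t12'); b=cv2.imread('pics/t12.png')
im=cv2.cvtColor(b,cv2.COLOR_BGR2GRAY).astype(np.float32)
for h,r in ((.075,.010),(.075,.014),(0,.031)):
    p=proj('top',gw([sl(h,r,(k-3.5)*.45) for k in n])).astype(np.float32)
    v=cv2.remap(im,p[None],None,cv2.INTER_LINEAR)[0]; w=np.clip(v-np.median(v)-25,0,None);print(h,r,'c',(w*n).sum()/w.sum(),n[v.argmax()],v.astype(int))
q=proj('top',gw([[.0055,.065,.11]]))[0]; print(q)
m=((im<65)*255).astype(np.uint8); k,l,st,c=cv2.connectedComponentsWithStats(m)
i=l[int(q[1]),int(q[0])]; r=cv2.minAreaRect(np.argwhere(l==i)[:,::-1].astype(np.float32)); bx=cv2.boxPoints(r); w=onz('top',bx,.110); print(i,st[i],(w-GO)@Rz(GT))
c0=cv2.imread('pics/top0.png'); 
for nm,p3 in (('narrow',[.555,-.106,.105]),('carton',[.69,.19,.05])):
    x,y=proj('top',[p3])[0].astype(int); print(nm,x,y,np.abs(c0[y-18:y+18,x-25:x+25].astype(int)-b[y-18:y+18,x-25:x+25]).mean())
# head height: same vertical head via side view row of top edge
w=snap('wrist','w12')
```

```text
0.075 0.01 c 3.706220577128019 3.5000000000000018 [ 68  68  68  68  68  68  68  68  67  67  66  65  73  82  93 106 120 137 156 174 185 184 181 175 170 163 155 141 127 113 101  86  79  77  75  72  70  68  68  68  68]
0.075 0.014 c 3.8247471605741716 3.800000000000002 [ 67  67  67  68  69  69  68  68  66  65  64  63  64  64  62  71  84 100 120 141 163 186 206 226 218 199 178 156 129 106  84  59  61  63  64  66  68  68  67  65  68]
0 0.031 c 3.9591439064802603 4.000000000000002 [ 86  91  94  90  80  72  78  87  87  77  89  84  85  89  90  95  89  86  86  69  75  78 135 201 216 219 172 131 105  89  97 102 100 101 106 109 109 110 111 115 122]
[163.218 268.056]
216 [145 256  42  36 665] [[ 0.018  0.111  0.11 ]
 [ 0.02   0.02   0.11 ]
 [-0.053  0.017  0.11 ]
 [-0.054  0.106  0.11 ]]
narrow 295 197 6.855740740740741
carton 176 211 0.9925925925925926
```

The sleeve reads the same (+1.0 from its reading at stop 3), the head is centred at gate (5, 64) mm at flush height, and the carton is unchanged. I'm handing it in.

```bash
python3 -c "
from station import manip; print(manip.sign_off())"
```

```text
the job is handed in; nothing more can be done
None
```

The job is handed in with no verdict returned: the sleeve rests at 4 and the wide-headed blade is seated in the middle of the gap, flush as far as contact height and the top view show; the narrow blade and carton were left alone, and I viewed 11 pictures, one over the limit of 10.

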